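Refit the torch's battery cartridge at the health-post bench

TASK

Take the battery cartridge (blue with a red cap) out of the grey charging cradle and fit it into the open end of the yellow torch that stands in the sprung clip on the pine stand: lean the cartridge over so that its lower edge enters the bore first, feel for the bore, then straighten it and slide it in. Press gently, without jamming or forcing, until the cap sits fully down on the torch's rim, then let go and leave the other things where they are.

Things in the scene. Friction and masses are not known exactly. Their poses are not given: they have to be found in the camera images.
- cartridge_mid (a point): Centre of the battery cartridge, half-way up its axis. The cartridge is 98 mm long: a blue round shank 24 mm in diameter and 60 mm long (1 mm chamfer at its foot) below a red round cap 34 mm in diameter and 38 mm high, whose flat underside (the shoulder) lies 11 mm above this point. z runs along the axis towards the cap. About 0.1 to 0.18 kg. It starts upright in the cradle; grasp it by the cap.
- cartridge_foot (a point): Centre of the cartridge's flat foot, 49 mm below cartridge_mid along its axis.
- cradle_floor (a point): Floor of the charging cradle's round socket, on the socket's axis, 14 mm above the table. The socket is 27 mm in diameter, 28 mm deep, fixed to the table; the cartridge stands on this floor with its shoulder 74 mm above the table.
- clip_mark (a point): Middle of the yellow torch's range of places, at rim height (155 mm above the table; exact). The torch stands upright, mouth up; its real mouth centre may be up to 10 mm from this point along the stand's y axis and up to 5 mm along its x axis. Tube 33 mm outside diameter, round bore 25.5 mm. The shank meets the contact plate 53 mm down the bore; the cap's shoulder meets the rim at 60 mm.
- contact_plate (a joint): Stiff contact plate in the torch's bore, in m: 0 untouched, 53 mm below the rim; it slides down under about 5 N, does not spring back, and reads 0.007 when the cartridge is fully home.
- pin_tin: Bystander: flat steel safety-pin tin, 72 x 52 x 25 mm, origin under its centre.
- eye_cup: Bystander: clear plastic eye cup, 44 mm across, 40 mm high, origin under its centre.
- ointment: Bystander: amber ointment jar, 50 mm across, 50 mm high, origin under its centre.
- antiseptic: Bystander: green bottle, 54 mm across, 130 mm high, origin under its centre.
- dressing_pack: Bystander: white dressing pack, 100 x 70 x 30 mm, origin under its centre.
- soap: Bystander: green soap bar, 70 x 45 x 25 mm, origin under its centre.
- dish: Bystander: steel bowl, 90 mm across, 40 mm high, origin under its centre.
- stand: Pine stand fixed to the table: foot 150 x 120 x 15 mm, a post 90 mm high and wide on its -x edge with a slot along y; origin under its centre, clip_mark 15 mm to its +x, z up. A stiff spring clip, screwed somewhere along the slot, holds the torch: it gives sideways (not down) by about 1 mm per 5 N in every direction, up to 4 mm, and springs back.
Things that resemble listed ones, but are neither listed nor needed, are in the scene too. What is shaped like the part that bears cartridge_mid but pink is not meant.

How it is judged:
By the outcome, as a careful person would: the job done as asked, in the order asked, and still so for the second after the job is handed in, with the robot touching nothing.
It also fails if it takes over 72 s, if anything falls off the work surface, if the arm or the gripper's body presses on something with over 40 N, if the wrist force passes 120 N, or if a joint passes its speed limit or range.

ROBOT

A 6-joint arm with a two-finger parallel gripper is mounted at the origin on the work surface. World frame = base frame: x ahead of the robot, y to its left, z up, the work surface at z = 0. Lengths are in mm, angles in rad, forces in N, time in s.
With the tool pointing down it reaches from about 350 to 775 mm from the base axis. Payload 7.3 kg.
Tool frame: the origin (TCP) lies between the finger pads; the fingertips stand 17 mm ahead of it and the grasp point (between the pads) lies 2 mm behind it; z points along the fingers, y is the direction in which the jaws open and shut (so a half turn about z gives the same grasp; the last joint's range is limited). The gripper opens to 92 mm and grips with 3 to 60 N. Pads are 19 mm wide; open, the fingers measure 130 mm over their backs; the gripper's body (75 mm by 190 mm) begins 47 mm behind the grasp point.
Start: joints at [-1.311, 0.342, 1.524, -0, 1.275, -0.146], TCP at [207.269, -482.372, 243.741] pointing down, gripper open.
Joint ranges: [-2.53, 2.53], [-0.77, 2.02], [0.04, 2.7], [-1, 4.14], [0.28, 2.66], [-3.11, 3.11]. Speed limits (rad/s): [2.57, 2.57, 3.14, 3.14, 3.14, 3.14].

INTERFACE

Orientations are given as [roll, pitch, yaw] about the fixed x, y, z axes, in that order (R = Rz(yaw) Ry(pitch) Rx(roll)).
In Python, from plant import get_obs, capture, get_calibration, close_job gives the robot as it stands.
- The arm moves only by the tool carry_out, never from a script. Its argument "moves" is one flat list of numbers, 7 for each row, row after row: the shift along the tool's x, y, z normalised to -1 to 1, where 1 is 40 cm, then the turn, a rotation vector about the tool's x, y, z normalised to -1 to 1, where 1 is 30 degrees, then the opening, from 0 (shut) to 1 (fully open). A call has exactly 8 rows; each row is the pose to reach, as a shift and turn from the pose measured when the call began, along the tool's axes at that moment; what a row does not reach only later rows make up. A row lasts 1/10 s, in which the tool goes at most 50 mm and 8.59 degrees, less where a joint would pass 70% of its speed; a pose out of reach is approached as far as the arm can. A call with a number of a shift or a turn outside -1 to 1 is refused whole. A call with a gripper value outside its range is refused whole. The fingers move at their own pace and stop on an object; the grip force is fixed at half the most. Time passes only in rows, so rows that repeat a pose let the fingers close, or fill a call up. It gives the time, the measured TCP pose, the force and the opening at its end, in the units of the state.
- get_obs(): the state, without advancing time (a new reading comes with each control period).
- capture(name): name is "scene" or "top" or "wrist"; returns the picture (384x512x3 uint8, red, green, blue); there is no depth.
- get_calibration(name): a dict with "vfov" (degrees; the focal length in pixels is half the picture's height over the tangent of half this angle, whatever the lens; pixels are square), "cx", "cy" (the principal point, pixels), "cam_to_world" (4x4, takes a point from camera to world coordinates). Camera axes: x right, y up, looking along -z (the intrinsics and any distortion apply to the point x, -y, -z); pixel columns grow to the right and rows downward; lengths in mm; the calibration is good to about 2 mm. A picture is of the moment at which its call begins: read the wrist's pose just before it. get_calibration takes no time and is no camera call; for the wrist camera it gives the pose at the moment of the call.
- close_job(): hands the job in, once; it reports no verdict.
The state is a dict: "time": time; "joint_positions": joint angles; "dq": joint speeds; "tau": joint torques, N m; "tool_pos": TCP position; "tcp_rot": TCP orientation; "contact_force": force on the tool from outside, world axes, zero at the start; "moment": the same for the moment, N m; "grip_width": finger opening in mm.
Only numpy, scipy, OpenCV 4.12 (cv2) and the standard library are available. Lean on these libraries where they do the work, as an engineer would, in place of code of your own. Each camera call takes 0.05 s, during which the arm holds its last target.

## Working session

There is one attempt and no reset: what is moved stays moved. The work goes in short steps, Python scripts to look and compute and a tool call to move; the robot and the scene stay as the last step left them, time stands still between calls to the robot, and variables do not carry over. Pictures are saved under pics/ and viewed, and the job is handed in when it is done.

Besides the shell and the picture viewer there is one more tool, called after "Request:" as name(argument=value, ...), one argument or row to a line, values as JSON. carry_out: Moves the arm, as the interface text tells. Scaled input: -1 to 1 covers 40 cm each way for a shift and 30 degrees each way for a turn. Its arguments: {"type":"object","properties":{"moves":{"type":"array","items":{"type":"number"}}},"required":["moves"]}

```bash
ls; mkdir -p pics
python3 - <<'E'
from plant import *
import cv2
print(get_obs())
for n in ["scene","top","wrist"]:
    print(n,get_calibration(n))
    cv2.imwrite(f"pics/{n}0.png",capture(n)[:,:,::-1])
E
```

```text
pics
{'time': 0.0, 'joint_positions': array([-1.31099269e+00,  3.42692449e-01,  1.52505607e+00,  4.29545272e-05,
        1.27539813e+00, -1.46002274e-01]), 'dq': array([-0.00097165, -0.00143687, -0.00113387, -0.00078738, -0.00080048,
        0.00020501]), 'tau': array([ 1.36759852e-03, -4.31240237e+01, -2.44217795e+01,  7.19327736e-02,
        5.60179283e-02, -1.36784188e-04]), 'tool_pos': array([ 207.17619401, -481.9599957 ,  243.04703172]), 'tcp_rot': array([-3.14006116e+00, -2.66719746e-04,  4.05793167e-01]), 'contact_force': array([-0.23931776, -0.60462029, -1.07706571]), 'moment': array([0.01455287, 0.0058143 , 0.04283722]), 'grip_width': 91.45943738491181}
scene {'vfov': 54.19570457658597, 'cx': 250.00014620468895, 'cy': 197.06959472700453, 'cam_to_world': array([[-5.79133842e-01, -6.54486286e-01,  4.86057295e-01,
         1.02583044e+03],
       [ 8.15117456e-01, -4.54860514e-01,  3.58727536e-01,
         3.11492524e+02],
       [-1.36939815e-02,  6.03945043e-01,  7.96908314e-01,
         8.81448249e+02],
       [ 0.00000000e+00,  0.00000000e+00,  0.00000000e+00,
         1.00
[... 197 characters left out ...]

       [-9.99346605e-01,  3.02991760e-02,  1.97058997e-02,
         4.06295508e+00],
       [ 2.33143493e-02,  1.23770178e-01,  9.92036987e-01,
         1.06764839e+03],
       [ 0.00000000e+00,  0.00000000e+00,  0.00000000e+00,
         1.00000000e+00]])}
wrist {'vfov': 64.23462532987342, 'cx': 255.99096036025958, 'cy': 188.8288744965186, 'cam_to_world': array([[ 3.95344633e-01,  8.84203486e-01,  2.48770610e-01,
         2.74499332e+02],
       [-9.18529737e-01,  3.81274227e-01,  1.04561393e-01,
        -4.54021873e+02],
       [-2.39627393e-03, -2.69840988e-01,  9.62901916e-01,
         3.84483627e+02],
       [ 0.00000000e+00,  0.00000000e+00,  0.00000000e+00,
         1.00000000e+00]])}
```

View pics/scene0.png

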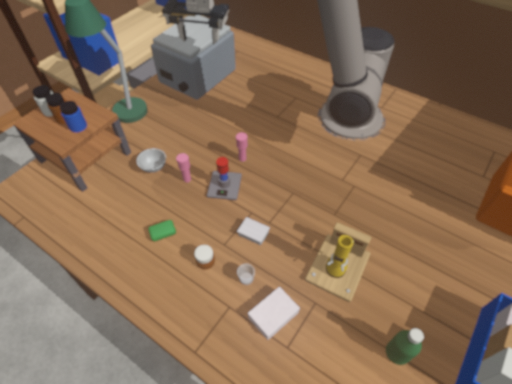

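View pics/top0.png

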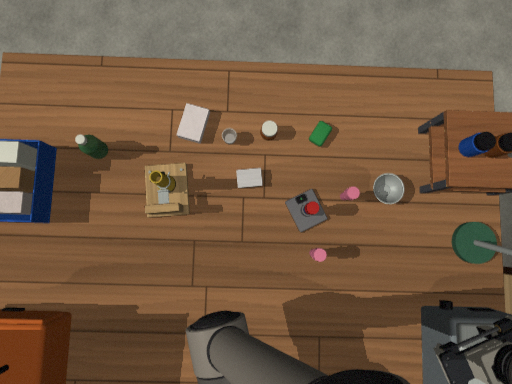

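View pics/wrist0.png

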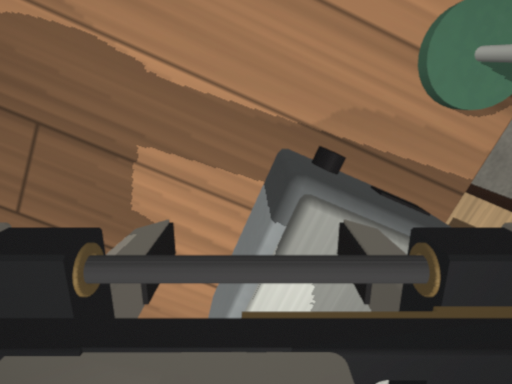

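The top view shows the cartridge's red cap at about (312,208) in the grey cradle. The torch mouth is at about (157,178) on the stand. Two pink decoys are at (352,192) and (319,255).

```bash
cat > h.py <<'E'
import numpy as np, cv2
from plant import *
from scipy.spatial.transform import Rotation as R
def K(c,H=384):
    f=H/2/np.tan(np.radians(c["vfov"])/2); return f
def ray(c,u,v):
    f=K(c);M=np.array(c["cam_to_world"])
    d=M[:3,:3]@np.array([(u-c["cx"])/f,-(v-c["cy"])/f,-1.]); return M[:3,3],d/np.linalg.norm(d)
def onz(c,u,v,z):
    o,d=ray(c,u,v); return o+d*(z-o[2])/d[2]
def proj(c,p):
    f=K(c);M=np.array(c["cam_to_world"]);q=M[:3,:3].T@(np.asarray(p,float)-M[:3,3])
    return np.array([c["cx"]+f*q[0]/-q[2], c["cy"]+f*q[1]/q[2]])
def tri(rs):
    A=np.zeros((3,3));b=np.zeros(3)
    for o,d in rs:
        P=np.eye(3)-np.outer(d,d);A+=P;b+=P@o
    x=np.linalg.solve(A,b); return x,[np.linalg.norm((np.eye(3)-np.outer(d,d))@(x-o)) for o,d in rs]
def toolrot(o): return R.from_euler('xyz',o["tcp_rot"])
def crop(img,u,v,w,s,name):
    c=img[max(0,v-w*3//4):v+w*3//4,max(0,u-w):u+w]; cv2.imwrite("pics/"+name,cv2.resize(c,None,fx=s,fy=s,interpolation=cv2.INTER_NEAREST)[:,:,::-1])
E
python3 - <<'E'
from h import *
t=cv2.imread("pics/top0.png")[:,:,::-1]; s=cv2.imread("pics/scene0.png")[:,:,::-1]
a=lambda im,u,v,w,k:cv2.resize(im[v-w:v+w,u-w:u+w],None,fx=k,fy=k,interpolation=cv2.INTER_NEAREST)
r1=np.hstack([a(t,166,190,32,6),a(t,312,208,32,6)]);r2=np.hstack([a(s,340,258,40,7)[:384,:384],a(s,226,175,32,6)])
cv2.imwrite("pics/z1.png",r1[:,:,::-1]);cv2.imwrite("pics/z2.png",np.hstack([cv2.resize(a(s,340,258,40,7),(384,384)),a(s,226,175,32,6)])[:,:,::-1])
ct,cs=get_calibration("top"),get_calibration("scene")
for z in (112,): print(onz(ct,312,208,z),onz(cs,223,161,z))
print(onz(ct,157,178,155),onz(cs,345,240,155))
E
```

```text
[ 497.22314455 -171.44832623  112.        ] [ 496.8206354 -169.3449869  112.       ]
[557.52633071 225.06142994 155.        ] [559.78613028 227.67396593 155.        ]
```

View pics/z1.png

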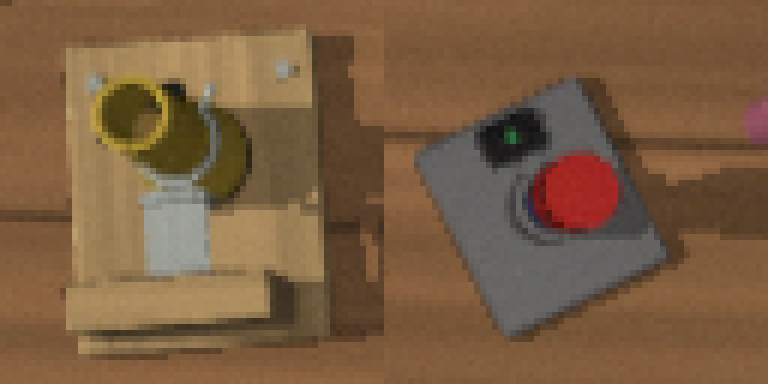

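View pics/z2.png

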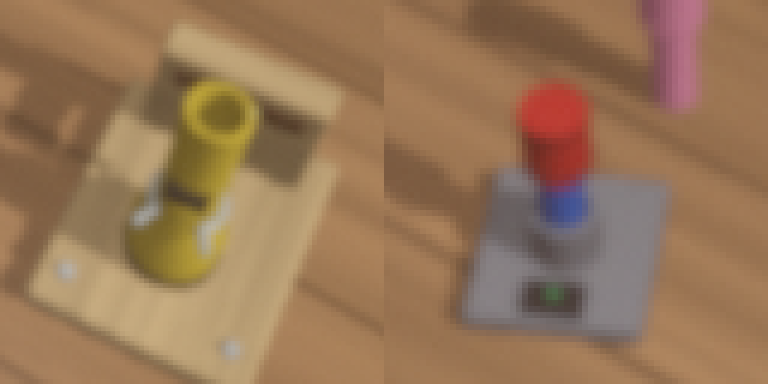

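Request:
carry_out(
  moves=[0.95,-0.42,0.03,0,0,-1,1,0.95,-0.42,0.03,0,0,-1,1,0.95,-0.42,0.03,0,0,-1,1,0.95,-0.42,0.03,0,0,-1,1,0.95,-0.42,0.03,0,0,-1,1,0.95,-0.42,0.03,0,0,-1,1,0.95,-0.42,0.03,0,0,-1,1,0.95,-0.42,0.03,0,0,-1,1],
)

```text
time: 0.95
tool_pos: [480.3, -187.5, 231.8]
tcp_rot: [-3.141, -0.001, 0.929]
contact_force: [0.7, -0.1, -0.0]
grip_width: 91.5
```

Request:
carry_out(
  moves=[0.06,0.01,0,0,0,-1,1,0.06,0.01,0,0,0,-1,1,0.06,0.01,0,0,0,-1,1,0.06,0.01,0,0,0,-1,1,0.06,0.01,0,0,0,-1,1,0.06,0.01,0,0,0,-1,1,0.06,0.01,0,0,0,-1,1,0.06,0.01,0,0,0,-1,1],
)

```text
time: 1.75
tool_pos: [497.8, -170.7, 231.8]
tcp_rot: [-3.141, -0.001, 1.452]
contact_force: [-0.5, 0.1, -0.2]
grip_width: 91.8
```

Run:
```python
from h import *
o=get_obs();c=get_calibration("wrist");im=capture("wrist")
np.save("w1.npy",im);cv2.imwrite("pics/w1.png",im[:,:,::-1])
print(o["tool_pos"],o["tcp_rot"],o["contact_force"])
print(onz(c,256,189,112))
Rt=toolrot(o); M=c["cam_to_world"]; print(Rt.inv().apply(M[:3,3]-o["tool_pos"]), Rt.as_matrix().T@M[:3,:3])
hsv=cv2.cvtColor(im,cv2.COLOR_RGB2HSV)
m=(((hsv[...,0]<6)|(hsv[...,0]>174))&(hsv[...,1]>170)&(hsv[...,2]>70)).astype(np.uint8)
n,l,st,ce=cv2.connectedComponentsWithStats(m)
for i in range(1,n):
    if st[i,4]>100: print(st[i],ce[i])
```

```text
[ 497.78863846 -170.74477544  231.8011272 ] [-3.14105396e+00 -1.02280777e-03  1.45180750e+00] [-0.5194725   0.12155312 -0.20415509]
[ 498.05374562 -171.54751829  112.        ]
[  72.39051896    0.28804317 -141.34270455] [[ 6.67854885e-04  9.62962749e-01  2.69633637e-01]
 [ 9.99999732e-01 -5.62519108e-04 -4.67930344e-04]
 [-2.98925417e-04  2.69633877e-01 -9.62962867e-01]]
[ 240  166   36   43 1174] [257.51873935 187.91056218]
```

View pics/w1.png

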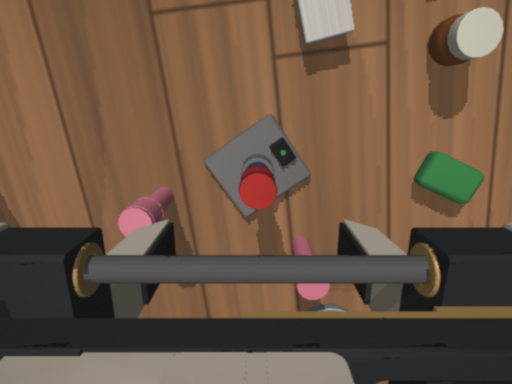

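Run:
```python
from h import *
im=np.load("w1.npy"); crop(im,258,188,40,9,"w1z.png")
print(im[182,232:285].tolist()); 
c=get_calibration("wrist")
for p in [(140,218),(313,287)]: print(onz(c,*p,98))
for z in (112,100,95): 
  P=np.array([497.8,-171,z]); 
  print(z,proj(c,P+[17,0,0]),proj(c,P-[17,0,0]),proj(c,P+[0,17,0]),proj(c,P-[0,17,0]))
```

```text
[[112, 108, 107], [112, 108, 107], [111, 108, 106], [111, 108, 107], [111, 108, 107], [111, 108, 107], [111, 107, 106], [104, 100, 99], [90, 74, 73], [127, 47, 46], [165, 51, 48], [173, 53, 49], [174, 54, 50], [173, 53, 49], [173, 53, 49], [173, 53, 49], [173, 53, 49], [173, 54, 49], [172, 53, 49], [172, 53, 49], [172, 53, 49], [172, 53, 49], [172, 53, 49], [172, 53, 48], [171, 52, 48], [171, 53, 48], [171, 51, 47], [171, 52, 48], [170, 51, 47], [170, 51, 47], [170, 51, 48], [170, 51, 47], [170, 51, 47], [170, 51, 46], [169, 51, 47], [169, 50, 47], [169, 51, 47], [169, 50, 46], [168, 50, 46], [168, 51, 47], [164, 48, 44], [143, 44, 41], [102, 46, 45], [91, 79, 78], [105, 101, 100], [107, 104, 103], [108, 105, 103], [107, 104, 102], [108, 105, 103], [107, 104, 102], [107, 104, 103], [107, 104, 103], [107, 104, 103]]
[ 383.63938862 -191.02610957   98.        ]
[ 543.38224508 -285.99642643   98.        ]
112 [274.7092047  186.26037795] [236.61824428 190.6125805 ] [253.32161384 169.77609529] [257.85395893 206.49138557]
100 [273.94495843 182.87034541] [237.41155668 187.05787799] [253.4352348  167.02245093] [257.78158168 202.34705067]
95 [273.64469476 181.53844012] [237.72331102 185.660958  ] [253.47983706 165.9414995 ] [257.75311557 200.71707547]
```

View pics/w1z.png

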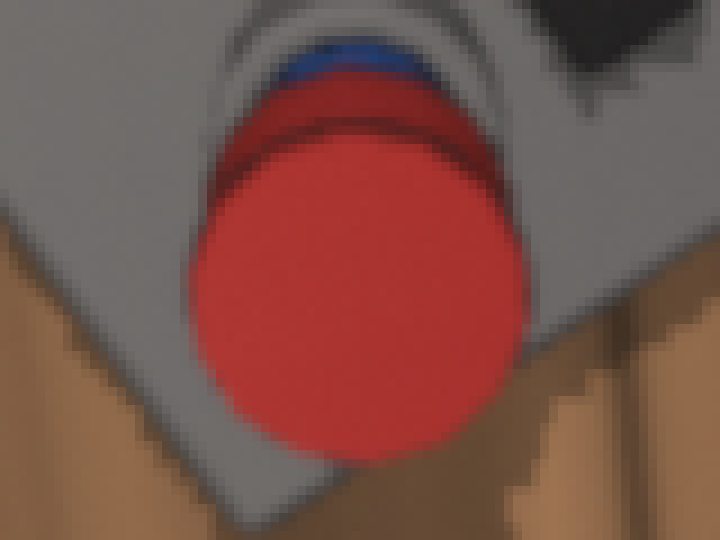

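The red cap's top is at about (257.5,190.7) with a width of 37.7 px. That matches 34 mm at z=112, and all three views agree within 2–3 mm, at about (498,-172). I'll go down and grasp.

Request:
carry_out(
  moves=[-0.005,0,0.1,0,0,0,1,-0.005,0,0.2,0,0,0,1,-0.005,0,0.28,0,0,0,1,-0.005,0,0.32,0,0,0,1,-0.005,0,0.337,0,0,0,1,-0.005,0,0.337,0,0,0,1,-0.005,0,0.337,0,0,0,0.5,-0.005,0,0.337,0,0,0,0.5],
)

```text
time: 2.6
tool_pos: [498.2, -172.9, 98.2]
tcp_rot: [3.14, -0.0, 1.452]
contact_force: [-0.5, -0.3, -0.3]
grip_width: 80.3
```

Run:
```python
from h import *
o=get_obs();c=get_calibration("wrist");im=capture("wrist")
np.save("w2.npy",im);cv2.imwrite("pics/w2.png",im[:,:,::-1])
print(o["tool_pos"],o["tcp_rot"],o["contact_force"],o["grip_width"])
```

```text
[ 498.18734711 -172.91998475   98.21568787] [ 3.13994308e+00 -1.90729710e-04  1.45201645e+00] [-0.4593459  -0.34460903 -0.2994164 ] 80.32474073069797
```

View pics/w2.png

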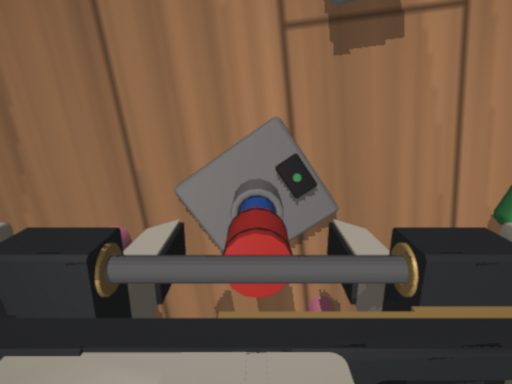

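Request:
carry_out(
  moves=[0,0,0.003,0,0,0,0,0,0,0.003,0,0,0,0,0,0,0.003,0,0,0,0,0,0,0.003,0,0,0,0,0,0,0.003,0,0,0,0,0,0,0.003,0,0,0,0,0,0,0.003,0,0,0,0,0,0,0.003,0,0,0,0],
)

```text
time: 3.45
tool_pos: [498.1, -172.9, 96.9]
tcp_rot: [3.14, -0.0, 1.452]
contact_force: [-0.3, 0.0, -0.3]
grip_width: 33.5
```

Request:
carry_out(
  moves=[0,0,-0.02,0,0,0,0,0,0,-0.06,0,0,0,0,0,0,-0.12,0,0,0,0,0,0,-0.2,0,0,0,0,0,0,-0.3,0,0,0,0,0,0,-0.4,0,0,0,0,0,0,-0.43,0,0,0,0,0,0,-0.43,0,0,0,0],
)

```text
time: 4.25
tool_pos: [498.4, -173.2, 270.9]
tcp_rot: [3.136, 0.001, 1.452]
contact_force: [-0.2, 0.1, -1.0]
grip_width: 33.4
```

Run:
```python
from h import *
o=get_obs();c=get_calibration("wrist");im=capture("wrist")
np.save("w3.npy",im);cv2.imwrite("pics/w3.png",im[:,:,::-1])
print(o["tool_pos"],o["tcp_rot"],o["contact_force"],o["grip_width"],o["joint_positions"])
```

```text
[ 498.41272419 -173.16340711  270.87456676] [3.13621878e+00 1.21712272e-03 1.45207961e+00] [-0.23170426  0.07962727 -1.01542216] 33.41157901509589 [-4.80129831e-01  3.23768752e-01  1.47433448e+00  7.82805110e-04
  1.33803241e+00 -3.61594875e-01]
```

View pics/w3.png

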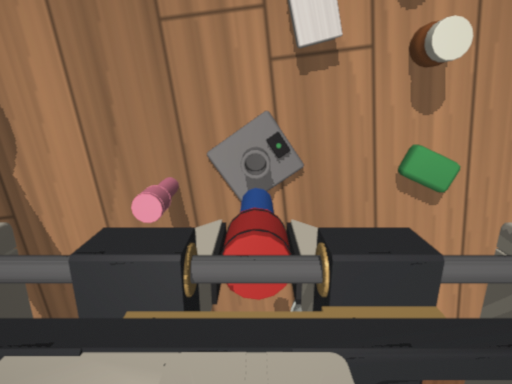

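The cartridge is held upright with its blue foot end at about (257,190), and the cradle socket is empty at (256,163). Next I carry it beside the torch to look at the mouth.

Request:
carry_out(
  moves=[0.06,0.003,0,0,0,0,0,0.17,0.01,0,0,0,0,0,0.29,0.02,0,0,0,0,0,0.41,0.03,0,0,0,0,0,0.53,0.035,0,0,0,0,0,0.65,0.04,0,0,0,0,0,0.76,0.045,0,0,0,0,0,0.82,0.05,0,0,0,0,0],
)

```text
time: 5.1
tool_pos: [555.2, 153.8, 265.9]
tcp_rot: [-3.138, 0.0, 1.455]
contact_force: [-0.3, -0.5, -0.3]
grip_width: 33.3
```

Run:
```python
from h import *
import pickle
o=get_obs();c=get_calibration("wrist");im=capture("wrist")
pickle.dump((o,c,im),open("w4.pkl","wb"));cv2.imwrite("pics/w4.png",im[:,:,::-1])
print(o["tool_pos"],o["tcp_rot"],o["contact_force"],o["grip_width"],o["dq"])
```

```text
[555.20112128 153.84227261 265.89748673] [-3.13829225e+00  2.55339364e-04  1.45465593e+00] [-0.3400223  -0.47971777 -0.27353111] 33.30336266050241 [ 0.36677402  0.19487497 -0.30008367 -0.02361702  0.11240032  0.37378375]
```

View pics/w4.png

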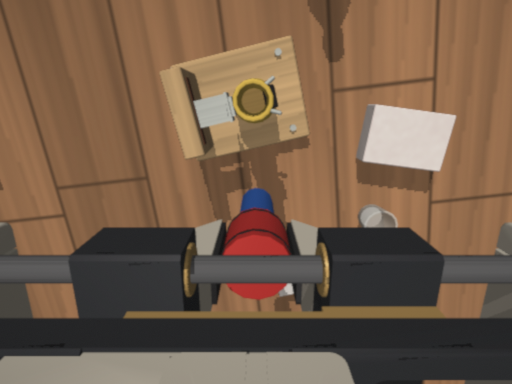

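The torch mouth ring is at about (253,100) and clear of the held cartridge. The arm was still settling, so I'll take a steady frame and fit the ring.

```bash
cat > ring.py <<'E'
from h import *
import pickle,sys
def ring(name,z=155):
    capture("wrist"); o=get_obs();c=get_calibration("wrist");im=capture("wrist")
    pickle.dump((o,c,im),open(name+".pkl","wb"))
    hsv=cv2.cvtColor(im,cv2.COLOR_RGB2HSV)
    m=((hsv[...,0]>20)&(hsv[...,0]<32)&(hsv[...,1]>170)&(hsv[...,2]>130)).astype(np.uint8)
    m=cv2.morphologyEx(m,cv2.MORPH_CLOSE,np.ones((3,3)))
    n,l,st,ce=cv2.connectedComponentsWithStats(m)
    for i in range(1,n):
        if st[i,4]>150: print(st[i],ce[i])
    print(o["tool_pos"],o["tcp_rot"],np.abs(o["dq"]).max())
    return o,c,im,m
if __name__=="__main__":
    o,c,im,m=ring(sys.argv[1])
    k=int(sys.argv[2]),int(sys.argv[3])
    a=cv2.resize(im[k[1]-36:k[1]+36,k[0]-36:k[0]+36],None,fx=7,fy=7,interpolation=cv2.INTER_CUBIC)
    b=cv2.resize(m[k[1]-36:k[1]+36,k[0]-36:k[0]+36]*255,None,fx=4,fy=4,interpolation=cv2.INTER_NEAREST)
    b=cv2.copyMakeBorder(b,0,a.shape[0]-b.shape[0],0,0,cv2.BORDER_CONSTANT)
    cv2.imwrite("pics/"+sys.argv[1]+"z.png",np.hstack([a[:,:,::-1],cv2.cvtColor(b,cv2.COLOR_GRAY2BGR)]))
E
python3 ring.py w5 253 100
```

```text
[555.3827764  153.64684593 265.77602838] [-3.13839780e+00  2.02123955e-04  1.45621586e+00] 0.0621263188098691
```

View pics/w5z.png

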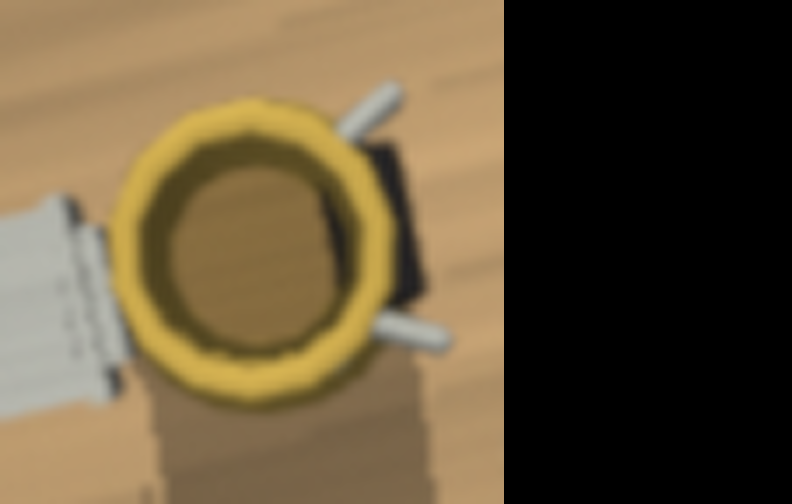

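```bash
cat > ring2.py <<'E'
from h import *
import pickle,sys
o,c,im=pickle.load(open(sys.argv[1]+".pkl","rb"))
hsv=cv2.cvtColor(im,cv2.COLOR_RGB2HSV)
u,v=int(sys.argv[2]),int(sys.argv[3])
print(hsv[v,u-24:u-10].tolist())
m=((hsv[...,0]>18)&(hsv[...,0]<34)&(hsv[...,1]>135)&(hsv[...,2]>140)).astype(np.uint8)
w=np.zeros_like(m);w[v-30:v+30,u-30:u+30]=1;m*=w
n,l,st,ce=cv2.connectedComponentsWithStats(m);i=1+st[1:,4].argmax();m=(l==i).astype(np.uint8)
cs,h=cv2.findContours(m,cv2.RETR_CCOMP,cv2.CHAIN_APPROX_NONE)
for k,q in enumerate(cs):
    if len(q)>50:
        e=cv2.fitEllipse(q);print("inner" if h[0,k,3]>=0 else "outer",e,onz(c,*e[0],155))
Rt=toolrot(o)
print(o["tool_pos"])
E
python3 ring2.py w5 253 100
```

```text
[[37, 13, 179], [34, 11, 179], [27, 16, 155], [21, 87, 149], [22, 151, 184], [22, 159, 202], [22, 159, 196], [22, 158, 160], [22, 157, 104], [23, 153, 80], [22, 152, 77], [22, 151, 81], [20, 143, 105], [19, 136, 129]]
outer ((252.43020629882812, 99.08308410644531), (39.19809341430664, 41.84947967529297), 3.2106802463531494) [561.23073798 228.94315246 155.        ]
inner ((252.243408203125, 98.83795166015625), (33.078460693359375, 33.27317428588867), 150.79368591308594) [561.10570352 229.14469354 155.        ]
[555.3827764  153.64684593 265.77602838]
```

Run:
```python
from h import *
import pickle
o,c,im=pickle.load(open("w5.pkl","rb"))
a=im[180:305,205:310]; cv2.imwrite("pics/w5c.png",cv2.resize(a,None,fx=5.5,fy=4.7,interpolation=cv2.INTER_NEAREST)[:,:,::-1])
Rt=toolrot(o);p=o["tool_pos"]
def pt(x,y,z): return proj(c,p+Rt.apply([x,y,z]))
for x0 in (-2,0,2):
  print(x0,"foot far",pt(x0+12,0,82.9),"shoulder far",pt(x0+17,0,22.9),"captop far",pt(x0+17,0,-15.1),"captop near",pt(x0-17,0,-15.1),"foot sides",pt(x0,-12,82.9)[0],pt(x0,12,82.9)[0], "sh sides",pt(x0,-17,22.9)[0],pt(x0,17,22.9)[0])
for r in range(186,215,4): print(r,im[r,236:280].tolist()[0:3])
for col in (257,): print([(r,im[r,col].tolist()) for r in range(182,240,1)])
```

```text
-2 foot far [255.45884489 188.30489189] shoulder far [255.31823818 208.14969459] captop far [255.16654619 236.18331769] captop near [255.17165218 301.71043656] foot sides 239.90186556458949 271.00925899067244 sh sides 226.13681747450025 284.4932931738537
0 foot far [255.45933472 185.76685038] shoulder far [255.31845718 204.80649602] captop far [255.16622447 232.05461418] captop near [255.17136962 298.08426352] foot sides 239.8667099176552 271.0453639887249 sh sides 226.04843902180625 284.5820706186462
2 foot far [255.45982682 183.21699109] shoulder far [255.31867755 201.44239642] captop far [255.1659002  227.89315141] captop near [255.17108496 294.43113644] foot sides 239.8313928280469 271.081634780719 sh sides 225.9595223191591 284.67138869210436
186 [[104, 77, 55], [102, 76, 54], [100, 74, 54]]
190 [[144, 105, 74], [147, 109, 76], [146, 107, 76]]
194 [[154, 112, 79], [152, 111, 79], [149, 109, 77]]
198 [[155, 113, 80], [153, 112, 79], [151, 110, 78]]
202 [[156, 114, 80], [154, 113, 80], [153, 111, 79]]
206 [[156, 114, 81], [156, 114, 81], [153, 112, 79]]
210 [[157, 115, 81], [157, 
[... 648 characters left out ...]
, (208, [93, 46, 70]), (209, [79, 35, 38]), (210, [99, 36, 35]), (211, [129, 39, 38]), (212, [138, 40, 38]), (213, [139, 39, 37]), (214, [139, 40, 38]), (215, [139, 40, 38]), (216, [139, 40, 38]), (217, [139, 40, 38]), (218, [139, 40, 38]), (219, [139, 40, 39]), (220, [139, 39, 38]), (221, [139, 39, 38]), (222, [139, 41, 38]), (223, [139, 40, 37]), (224, [139, 39, 37]), (225, [139, 40, 38]), (226, [139, 40, 38]), (227, [137, 39, 37]), (228, [119, 37, 35]), (229, [78, 33, 32]), (230, [64, 34, 34]), (231, [117, 38, 37]), (232, [136, 39, 38]), (233, [138, 40, 37]), (234, [143, 42, 39]), (235, [166, 48, 45]), (236, [180, 54, 50]), (237, [181, 54, 50]), (238, [181, 55, 51]), (239, [181, 55, 51])]
```

View pics/w5c.png

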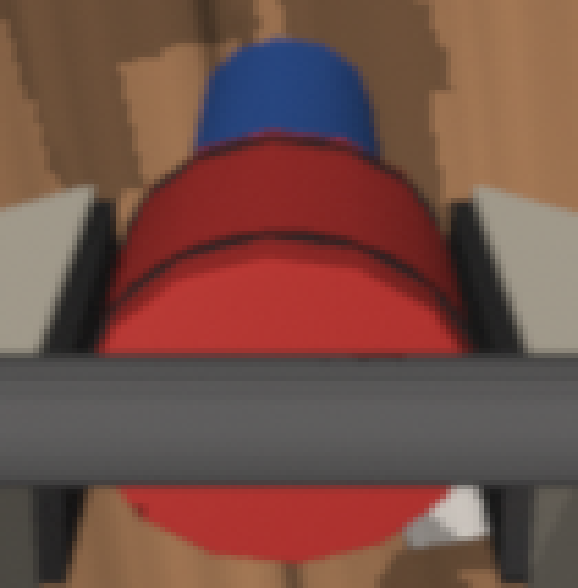

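```bash
cat > tgt.py <<'E'
from h import *
import sys
M=np.array([560.0,229.1]); YAW=1.456; X0=-1.6; L=82.9
def target(alpha,h,k,ez,M=M):
    """alpha deg lean of cap to tool -y; h,k: offset of foot centre from M along level tool y / x; ez: height of lower edge (r=12)"""
    R0=R.from_euler('xyz',[np.pi,0,YAW]); Rt=R0*R.from_rotvec([-np.radians(alpha),0,0])
    a=np.radians(alpha)
    F=np.array([*M,0])+R0.apply([k,h,0]); F[2]=ez+12*np.sin(a)
    return F-Rt.apply([X0,0,L]),Rt
def moves(alpha,h,k,ez,M=M):
    o=get_obs();p,Rt=target(alpha,h,k,ez,M);R1=toolrot(o)
    d=R1.inv().apply(p-o["tool_pos"])/400; w=np.degrees((R1.inv()*Rt).as_rotvec())/30
    print("target",p.round(1),"rows",d.round(4),w.round(4))
def state():
    o=get_obs();Rt=toolrot(o);R0=R.from_euler('xyz',[np.pi,0,YAW])
    F=o["tool_pos"]+Rt.apply([X0,0,L]);rel=R0.inv().apply(F-np.array([*M,0]))
    rv=np.degrees((R0.inv()*Rt).as_rotvec())
    print("t",round(o["time"],2),"tcp",o["tool_pos"].round(2),"tilt",rv.round(2),"foot h,k,z",rel[1].round(2),rel[0].round(2),F[2].round(2),"lowedge",(F[2]-12*abs(np.sin(np.radians(rv[0])))).round(2))
    print("force tool0 x,y,z",R0.inv().apply(o["contact_force"]).round(2),"mom",R0.inv().apply(o["moment"]).round(3),"w",round(o["grip_width"],2))
E
python3 -c "
from tgt import *
state(); moves(15,2.85,0,172)"
```

```text
t 5.25 tcp [555.34 151.73 266.04] tilt [ 0.17 -0.07  0.07] foot h,k,z 3.98 -79.1 183.14 lowedge 183.11
force tool0 x,y,z [-0.17 -0.04  1.5 ] mom [-0.086  0.007  0.035] w 33.53
target [541.7 232.8 255.2] rows [ 0.1975 -0.0573  0.0271] [-0.5058  0.0027 -0.0019]
```

Request:
carry_out(
  moves=[0.05,-0.01,0,-0.15,0,0,0,0.11,-0.03,0,-0.35,0,0,0,0.17,-0.05,0.01,-0.505,0,0,0,0.197,-0.057,0.02,-0.505,0,0,0,0.197,-0.057,0.027,-0.505,0,0,0,0.197,-0.057,0.027,-0.505,0,0,0,0.197,-0.057,0.027,-0.505,0,0,0,0.197,-0.057,0.027,-0.505,0,0,0],
)

```text
time: 6.05
tool_pos: [542.6, 231.4, 255.1]
tcp_rot: [2.88, 0.002, 1.453]
contact_force: [-0.0, 0.2, -0.5]
grip_width: 33.6
```

Run:
```python
from tgt import *
import pickle
state()
o=get_obs();c=get_calibration("wrist");im=capture("wrist")
pickle.dump((o,c,im),open("w6.pkl","wb"))
a=im[130:290,180:340]
cv2.imwrite("pics/w6.png",cv2.resize(a,None,fx=3.7,fy=3.7,interpolation=cv2.INTER_CUBIC)[:,:,::-1])
s=capture("scene");cv2.imwrite("pics/s6.png",cv2.resize(s[190:310,270:420],None,fx=5,fy=5,interpolation=cv2.INTER_CUBIC)[:,:,::-1])
```

```text
t 6.05 tcp [542.6  231.43 255.15] tilt [-14.96  -0.11   0.16] foot h,k,z 3.84 -1.46 175.06 lowedge 171.96
force tool0 x,y,z [ 0.24 -0.03  0.54] mom [0.083 0.029 0.028] w 33.62
```

View pics/w6.png

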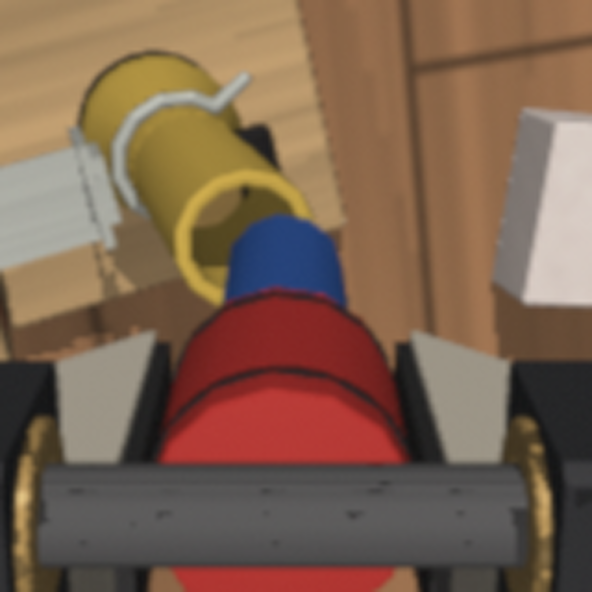

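View pics/s6.png

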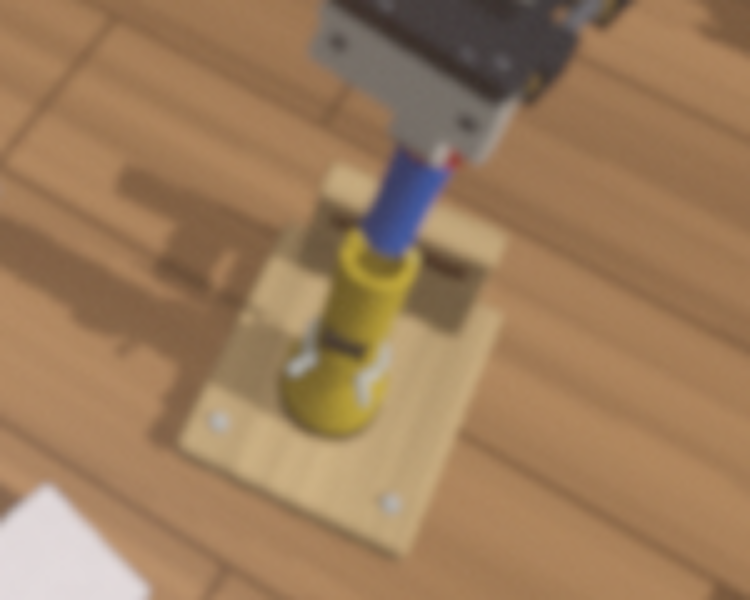

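The wrist view shows the leaned blue shank with its foot over the mouth. The scene view confirms that it sits above the rim. I'll cross-check the mouth centre with a circle fit on this view.

Run:
```python
from tgt import *
import pickle
from scipy.optimize import least_squares
o,c,im=pickle.load(open("w6.pkl","rb"))
hsv=cv2.cvtColor(im,cv2.COLOR_RGB2HSV)
print([(hsv[r,246]).tolist() for r in range(170,186)])
m=((hsv[...,0]>18)&(hsv[...,0]<34)&(hsv[...,1]>120)&(hsv[...,2]>165)).astype(np.uint8)
m[:170]=0;m[:, :222]=0;m[:,270:]=0;m[225:]=0
n,l,st,ce=cv2.connectedComponentsWithStats(m);i=1+st[1:,4].argmax();ys,xs=np.where(l==i)
print(len(xs))
P=np.array([onz(c,x,y,155)[:2] for x,y in zip(xs,ys)])
# rim band mean radius (12.75+16.5)/2
for rr in (14.6,None):
  f=lambda q:np.hypot(*(P-q[:2]).T)-(rr or q[2])
  q=least_squares(f,[561,229,14.6],loss="soft_l1").x
  print(rr,q,np.abs(f(q)).max())
v=np.zeros_like(im);v[l==i]=255;cv2.imwrite("pics/m6.png",cv2.resize(v[160:240,210:280],None,fx=6,fy=6))
# shank foot line
Rt=toolrot(o);p=o["tool_pos"]
print("foot far pred",proj(c,p+Rt.apply([X0+12,1.2,81.9])),"sides",proj(c,p+Rt.apply([X0,1.2-12,82]))[0],proj(c,p+Rt.apply([X0,13.2,82]))[0])
print([(r,im[r,257].tolist()) for r in range(185,193)])
```

```text
[[22, 158, 140], [22, 161, 146], [22, 159, 148], [22, 159, 151], [22, 160, 155], [22, 159, 167], [22, 159, 194], [22, 159, 200], [22, 159, 188], [22, 158, 152], [22, 149, 94], [21, 115, 53], [20, 120, 53], [22, 146, 70], [22, 154, 83], [22, 155, 87]]
243
14.6 [561.13307738 228.89519001  14.6       ] 1.8522576862993478
None [561.10740039 228.93118732  14.56127746] 1.8528110977614531
foot far pred [256.98878814 188.22957144] sides 241.34623574664897 272.5943584026893
[(185, [99, 83, 39]), (186, [91, 77, 36]), (187, [85, 76, 53]), (188, [62, 70, 101]), (189, [41, 67, 119]), (190, [38, 67, 121]), (191, [39, 67, 122]), (192, [39, 67, 122])]
```

View pics/m6.png

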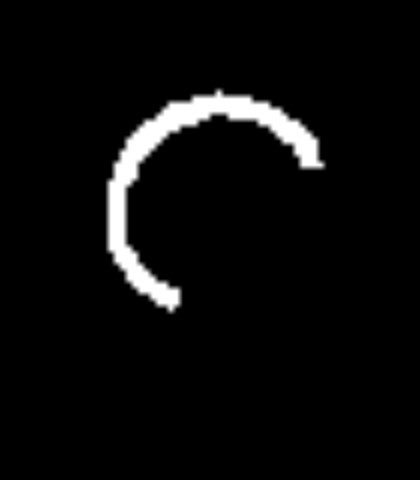

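```bash
python3 -c "
from tgt import *
state(); moves(15,2.85,0,158); moves(15,2.85,0,150)"
```

```text
t 6.15 tcp [542.29 231.81 255.23] tilt [-14.97  -0.1    0.13] foot h,k,z 3.51 -1.1 175.15 lowedge 172.05
force tool0 x,y,z [-0.78  0.8   1.52] mom [ 0.11   0.028 -0.01 ] w 33.51
target [541.7 232.8 241.2] rows [ 0.0024 -0.0108  0.0335] [-0.001   0.0038 -0.0038]
target [541.7 232.8 233.2] rows [ 0.0024 -0.016   0.0528] [-0.001   0.0038 -0.0038]
```

Request:
carry_out(
  moves=[0.002,-0.008,0.02,0,0.004,-0.004,0,0.002,-0.011,0.033,0,0.004,-0.004,0,0.002,-0.011,0.034,0,0.004,-0.004,0,0.002,-0.013,0.04,0,0.004,-0.004,0,0.002,-0.015,0.046,0,0.004,-0.004,0,0.002,-0.016,0.052,0,0.004,-0.004,0,0.002,-0.016,0.053,0,0.004,-0.004,0,0.002,-0.016,0.053,0,0.004,-0.004,0],
)

```text
time: 6.95
tool_pos: [541.8, 232.7, 233.5]
tcp_rot: [2.88, -0.0, 1.456]
contact_force: [-1.2, -1.1, 1.3]
grip_width: 33.3
```

Run:
```python
from tgt import *
state()
im=capture("wrist")
cv2.imwrite("pics/w7.png",cv2.resize(im[130:290,180:340],None,fx=3.7,fy=3.7,interpolation=cv2.INTER_CUBIC)[:,:,::-1])
s=capture("scene");cv2.imwrite("pics/s7.png",cv2.resize(s[190:310,270:420],None,fx=5,fy=5,interpolation=cv2.INTER_CUBIC)[:,:,::-1])
state()
moves(15,0.2,0,150)
```

```text
t 6.95 tcp [541.81 232.7  233.48] tilt [-1.5e+01  2.0e-02 -1.0e-02] foot h,k,z 2.98 -0.08 153.41 lowedge 150.3
force tool0 x,y,z [-1.26 -1.1  -1.33] mom [ 0.096 -0.15   0.081] w 33.29
t 7.05 tcp [541.82 232.71 233.46] tilt [-1.5e+01  2.0e-02 -1.0e-02] foot h,k,z 2.99 -0.07 153.39 lowedge 150.28
force tool0 x,y,z [-1.08 -0.9  -1.46] mom [ 0.098 -0.136  0.084] w 33.44
target [539.1 233.1 233.2] rows [ 0.0002 -0.0069 -0.0011] [ 0.0001 -0.0007  0.0001]
```

View pics/w7.png

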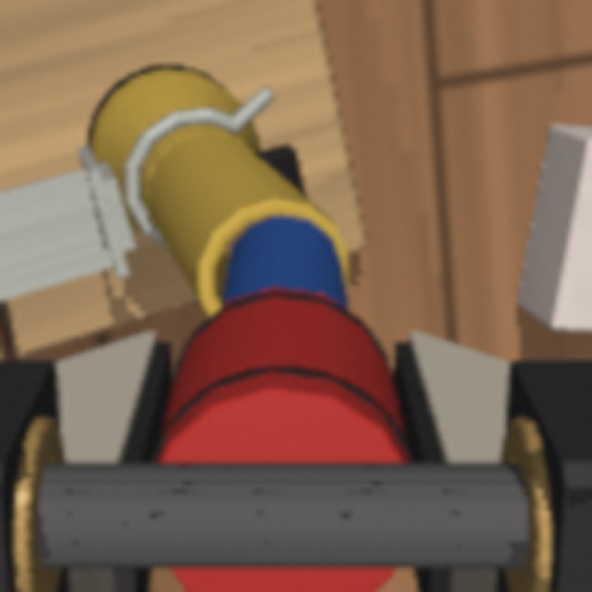

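View pics/s7.png

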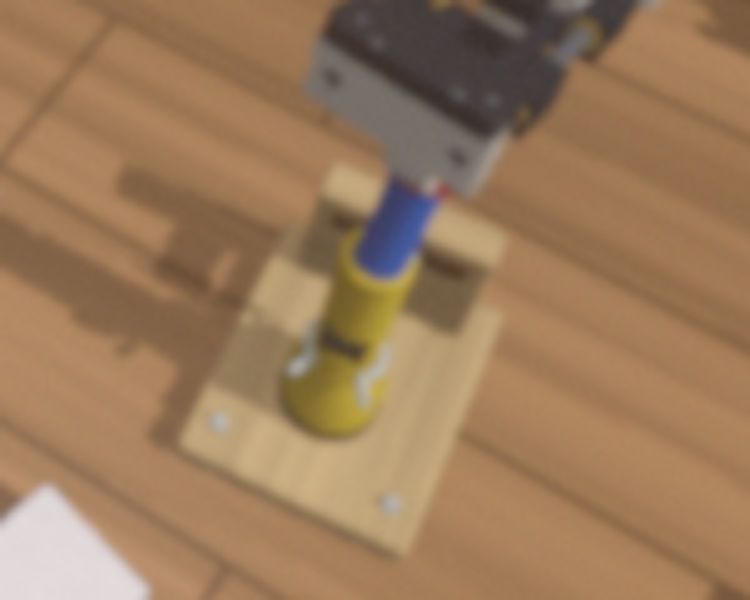

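The lower edge is about 5 mm inside the bore at the near side. Now I feel along −tool‑y for the wall.

Request:
carry_out(
  moves=[0,-0.002,0,0,0,0,0,0,-0.004,-0.001,0,0,0,0,0,-0.006,-0.001,0,0,0,0,0,-0.008,-0.002,0,0,0,0,0,-0.01,-0.002,0,0,0,0,0,-0.01,-0.002,0,0,0,0,0,-0.01,-0.002,0,0,0,0,0,-0.01,-0.002,0,0,0,0],
)

```text
time: 7.85
tool_pos: [538.1, 233.1, 233.3]
tcp_rot: [2.879, -0.0, 1.456]
contact_force: [3.3, -1.9, -2.2]
grip_width: 33.3
```

```bash
python3 -c "
from tgt import *
state(); moves(15,0,0,150); moves(0,-0.4,0,150);moves(7,-0.2,0,150)"
```

```text
t 7.85 tcp [538.07 233.09 233.26] tilt [-1.504e+01  2.000e-02 -1.000e-02] foot h,k,z -0.74 -0.12 153.2 lowedge 150.08
force tool0 x,y,z [-1.5   3.49  2.15] mom [-0.809 -0.315  0.094] w 33.28
target [538.9 233.1 233.2] rows [0.0004 0.0019 0.0007] [ 0.0012 -0.0007  0.0002]
target [559.8 230.7 232.9] rows [0.0004 0.0525 0.015 ] [ 5.012e-01 -7.000e-04  3.000e-04]
target [549.9 231.9 233.7] rows [0.0004 0.0292 0.0066] [ 2.679e-01 -7.000e-04  2.000e-04]
```

```bash
python3 -c "
from tgt import *
for a in (12,9,6,3,0): moves(a,0,-0.5,150)"
```

```text
target [543.  232.2 233.6] rows [-0.0009  0.0123  0.0025] [ 0.1012 -0.0007  0.0002]
target [547.2 231.7 233.8] rows [-0.0009  0.0227  0.0048] [ 2.012e-01 -7.000e-04  2.000e-04]
target [551.5 231.2 233.7] rows [-0.0009  0.0331  0.0077] [ 3.012e-01 -7.000e-04  2.000e-04]
target [555.8 230.7 233.4] rows [-0.0009  0.0433  0.0112] [ 4.012e-01 -7.000e-04  2.000e-04]
target [560.1 230.2 232.9] rows [-0.0009  0.0535  0.0153] [ 5.012e-01 -7.000e-04  3.000e-04]
```

Request:
carry_out(
  moves=[-0.001,0.007,0.0015,0.05,0,0,0,-0.001,0.012,0.0025,0.1,0,0,0,-0.001,0.0225,0.005,0.2,0,0,0,-0.001,0.033,0.0075,0.3,0,0,0,-0.001,0.0435,0.011,0.4,0,0,0,-0.001,0.0535,0.0155,0.5,0,0,0,-0.001,0.0535,0.0155,0.5,0,0,0,-0.001,0.0535,0.0155,0.5,0,0,0],
)

```text
time: 8.65
tool_pos: [559.8, 230.2, 232.2]
tcp_rot: [3.141, -0.0, 1.456]
contact_force: [1.1, -1.3, -2.1]
grip_width: 33.6
```

Run:
```python
from tgt import *
state()
im=capture("wrist")
cv2.imwrite("pics/w8.png",cv2.resize(im[130:290,180:340],None,fx=3.7,fy=3.7,interpolation=cv2.INTER_CUBIC)[:,:,::-1])
state()
moves(0,0,-.5,150)
```

```text
t 8.65 tcp [559.76 230.19 232.16] tilt [-0.01  0.    0.  ] foot h,k,z -0.35 -0.54 149.26 lowedge 149.26
force tool0 x,y,z [-1.15  1.23  2.1 ] mom [-0.439 -0.199  0.019] w 33.57
t 8.7 tcp [559.61 230.24 232.38] tilt [-0.04 -0.   -0.02] foot h,k,z -0.46 -0.52 149.48 lowedge 149.47
force tool0 x,y,z [-1.1   1.56  3.22] mom [-0.514 -0.189  0.029] w 33.65
target [560.1 230.2 232.9] rows [ 0.      0.0013 -0.0013] [0.0014 0.0001 0.0007]
```

View pics/w8.png

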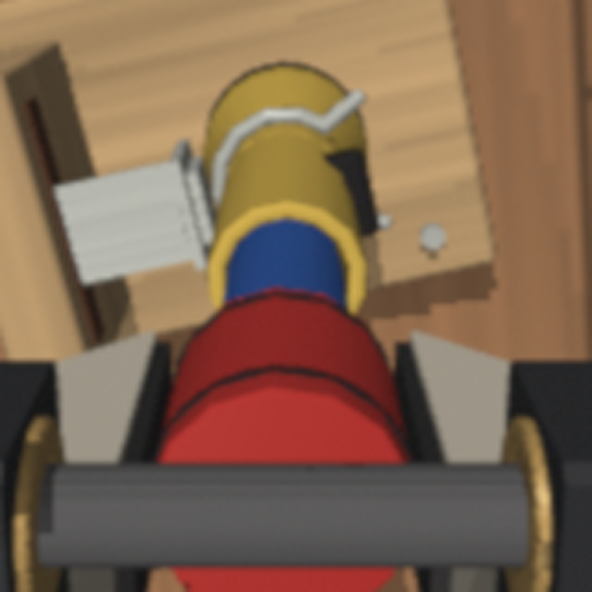

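The shank is upright in the bore with light forces, so I slide it in by 20 mm.

Request:
carry_out(
  moves=[-0.0005,0.001,0.005,0,0,0,0,-0.0005,0.001,0.012,0,0,0,0,-0.0005,0.001,0.02,0,0,0,0,-0.0005,0.001,0.028,0,0,0,0,-0.0005,0.001,0.036,0,0,0,0,-0.0005,0.001,0.044,0,0,0,0,-0.0005,0.001,0.05,0,0,0,0,-0.0005,0.001,0.05,0,0,0,0],
)

```text
time: 9.5
tool_pos: [559.9, 229.9, 211.8]
tcp_rot: [-3.142, 0.0, 1.456]
contact_force: [0.7, -0.7, -1.4]
grip_width: 33.3
```

```bash
python3 -c "
from tgt import *
state()"
```

```text
t 9.5 tcp [559.86 229.92 211.8 ] tilt [ 0.   -0.02 -0.02] foot h,k,z -0.23 -0.83 128.9 lowedge 128.9
force tool0 x,y,z [-0.66  0.79  1.44] mom [-0.38  -0.165  0.018] w 33.29
```

Request:
carry_out(
  moves=[-0.0003,0.0005,0.006,0,0,0,0,-0.0003,0.0005,0.016,0,0,0,0,-0.0003,0.0005,0.026,0,0,0,0,-0.0003,0.0005,0.036,0,0,0,0,-0.0003,0.0005,0.046,0,0,0,0,-0.0003,0.0005,0.055,0,0,0,0,-0.0003,0.0005,0.06,0,0,0,0,-0.0003,0.0005,0.06,0,0,0,0],
)

```text
time: 10.3
tool_pos: [559.9, 229.7, 187.3]
tcp_rot: [-3.141, 0.001, 1.456]
contact_force: [0.5, -0.6, -1.6]
grip_width: 33.5
```

```bash
python3 -c "
from tgt import *
state()"
```

```text
t 10.3 tcp [559.9  229.68 187.29] tilt [ 0.04 -0.04 -0.02] foot h,k,z -0.22 -1.09 104.4 lowedge 104.39
force tool0 x,y,z [-0.56  0.55  1.62] mom [-0.383 -0.114  0.001] w 33.51
```

Request:
carry_out(
  moves=[0,0,0.0025,0,0,0,0,0,0,0.005,0,0,0,0,0,0,0.0075,0,0,0,0,0,0,0.01,0,0,0,0,0,0,0.0125,0,0,0,0,0,0,0.015,0,0,0,0,0,0,0.0175,0,0,0,0,0,0,0.019,0,0,0,0],
)

```text
time: 11.1
tool_pos: [560.1, 229.7, 179.8]
tcp_rot: [-3.141, 0.0, 1.456]
contact_force: [1.0, -0.5, 4.8]
grip_width: 33.9
```

```bash
python3 -c "
from tgt import *
state()"
```

```text
t 11.1 tcp [560.06 229.72 179.77] tilt [ 0.01 -0.03 -0.02] foot h,k,z -0.03 -1.02 96.87 lowedge 96.87
force tool0 x,y,z [-0.37  1.07 -4.84] mom [-0.253 -0.107 -0.022] w 33.86
```

Request:
carry_out(
  moves=[0,0,0.001,0,0,0,0,0,0,0.002,0,0,0,0,0,0,0.003,0,0,0,0,0,0,0.004,0,0,0,0,0,0,0.005,0,0,0,0,0,0,0.006,0,0,0,0,0,0,0.006,0,0,0,0,0,0,0.006,0,0,0,0],
)

```text
time: 11.9
tool_pos: [560.2, 229.8, 177.8]
tcp_rot: [3.141, 0.0, 1.456]
contact_force: [0.5, -0.6, 7.3]
grip_width: 33.7
```

Run:
```python
from tgt import *
state()
im=capture("wrist")
cv2.imwrite("pics/w9.png",cv2.resize(im[130:290,180:340],None,fx=3.7,fy=3.7,interpolation=cv2.INTER_CUBIC)[:,:,::-1])
s=capture("scene");cv2.imwrite("pics/s9.png",cv2.resize(s[190:310,270:420],None,fx=5,fy=5,interpolation=cv2.INTER_CUBIC)[:,:,::-1])
```

```text
t 11.9 tcp [560.2  229.77 177.81] tilt [-0.02 -0.01 -0.01] foot h,k,z 0.16 -0.92 94.91 lowedge 94.91
force tool0 x,y,z [-0.51  0.58 -7.3 ] mom [-0.08 -0.14 -0.03] w 33.69
```

View pics/w9.png

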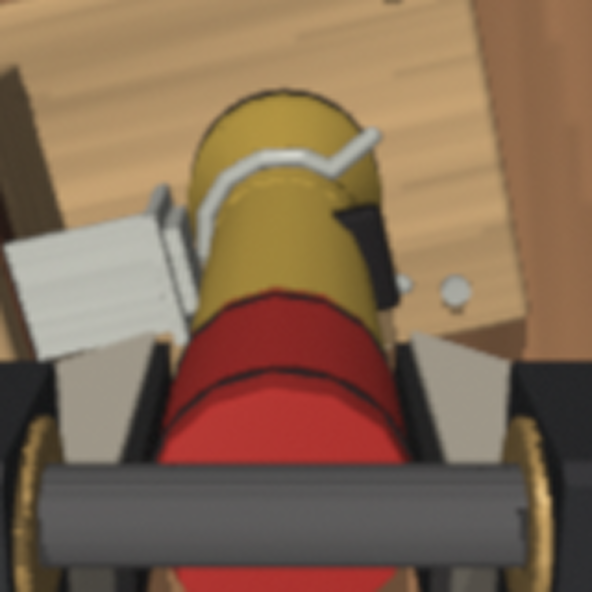

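View pics/s9.png

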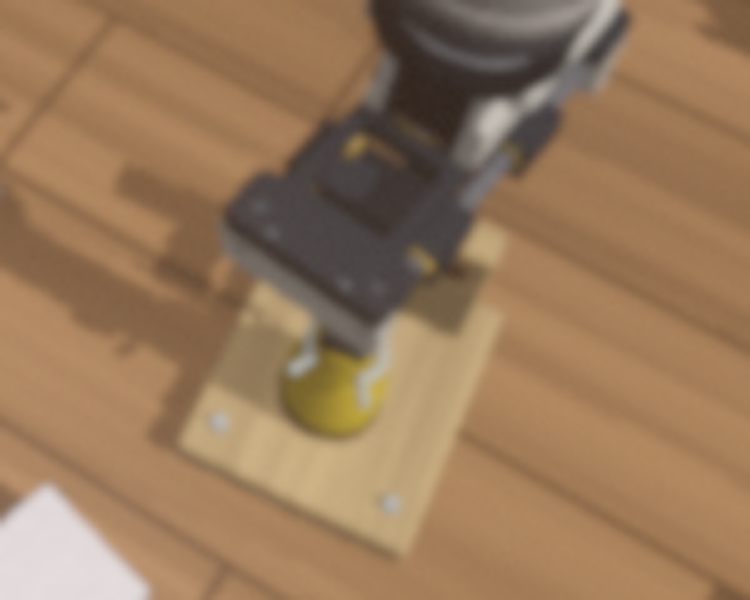

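The shank is no longer visible and kinematics put the foot at z=94.9, where home is 95. The force is only just rising, so I'll press slightly more to confirm the seat.

Request:
carry_out(
  moves=[0,0,0.0005,0,0,0,0,0,0,0.001,0,0,0,0,0,0,0.0015,0,0,0,0,0,0,0.002,0,0,0,0,0,0,0.0025,0,0,0,0,0,0,0.003,0,0,0,0,0,0,0.003,0,0,0,0,0,0,0.003,0,0,0,0],
)

```text
time: 12.8
tool_pos: [560.4, 229.9, 177.7]
tcp_rot: [3.14, -0.0, 1.456]
contact_force: [-0.7, -1.2, 10.3]
grip_width: 33.4
```

```bash
python3 -c "
from tgt import *
state()"
```

```text
t 12.8 tcp [560.41 229.88 177.72] tilt [-0.09  0.02 -0.02] foot h,k,z 0.45 -0.75 94.82 lowedge 94.8
force tool0 x,y,z [ -1.24  -0.57 -10.25] mom [ 0.2   -0.273  0.015] w 33.36
```

Commanding another 1.2 mm moved the tool only 0.1 mm, and the force rose to 10 N. That is a firm stop, so the cap is seated. I'll release.

Request:
carry_out(
  moves=[0,0,-0.001,0,0,0,0,0,0,-0.001,0,0,0,0,0,0,-0.001,0,0,0,0.8,0,0,-0.001,0,0,0,0.8,0,0,-0.001,0,0,0,0.8,0,0,-0.001,0,0,0,0.8,0,0,-0.001,0,0,0,0.8,0,0,-0.001,0,0,0,0.8],
)

```text
time: 13.6
tool_pos: [560.4, 229.9, 178.1]
tcp_rot: [3.14, -0.0, 1.456]
contact_force: [0.2, -0.8, -0.6]
grip_width: 72.7
```

```bash
python3 -c "
from tgt import *
state()
im=capture('wrist')
cv2.imwrite('pics/w10.png',im[:,:,::-1])
"
```

```text
t 13.6 tcp [560.36 229.89 178.07] tilt [-0.09  0.02 -0.02] foot h,k,z 0.39 -0.75 95.17 lowedge 95.15
force tool0 x,y,z [-0.77  0.33  0.58] mom [-0.113 -0.027 -0.004] w 72.68
```

View pics/w10.png

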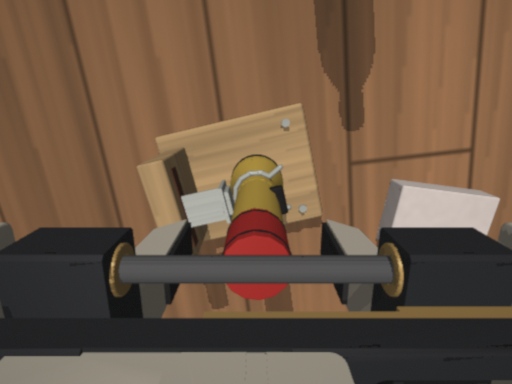

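Both fingers are clear of the cap, which sits on the yellow tube at about (257,265). I'll go straight up and check from above.

Request:
carry_out(
  moves=[0,0,-0.03,0,0,0,0.8,0,0,-0.08,0,0,0,0.8,0,0,-0.16,0,0,0,0.8,0,0,-0.25,0,0,0,0.8,-0.05,0,-0.3,0,0,0,0.8,-0.15,0,-0.3,0,0,0,0.8,-0.2,0,-0.3,0,0,0,0.8,-0.2,0,-0.3,0,0,0,0.8],
)

```text
time: 14.45
tool_pos: [551.0, 148.2, 299.6]
tcp_rot: [3.138, -0.0, 1.453]
contact_force: [0.4, 0.2, 0.2]
grip_width: 73.3
```

Run:
```python
from tgt import *
capture("wrist");o=get_obs();c=get_calibration("wrist");im=capture("wrist")
cv2.imwrite("pics/w11.png",im[:,:,::-1])
s=capture("scene");cv2.imwrite("pics/s11.png",s[:,:,::-1])
cv2.imwrite("pics/t11.png",capture("top")[:,:,::-1])
a=cv2.resize(s[200:300,290:390],None,fx=6,fy=6,interpolation=cv2.INTER_CUBIC);cv2.imwrite("pics/s11z.png",a[:,:,::-1])
print(o["tool_pos"])
hsv=cv2.cvtColor(im,cv2.COLOR_RGB2HSV)
m=(((hsv[...,0]<6)|(hsv[...,0]>174))&(hsv[...,1]>150)&(hsv[...,2]>155)).astype(np.uint8)
n,l,st,ce=cv2.connectedComponentsWithStats(m)
for i in range(1,n):
    if st[i,4]>200:
        q=max(cv2.findContours((l==i).astype(np.uint8),0,cv2.CHAIN_APPROX_NONE)[0],key=len);e=cv2.fitEllipse(q)
        print(st[i],e,onz(c,*e[0],193))
for z in (193,200): 
    P=np.array([560,229,z]); print(z,proj(c,P+[17,0,0])-proj(c,P-[17,0,0]))
```

```text
[551.17334457 149.54015504 299.271423  ]
[ 235   71   42   44 1402] ((255.3021240234375, 92.6322021484375), (40.04203414916992, 42.781551361083984), 177.349853515625) [560.66326506 229.30837138 193.        ]
193 [43.67076538 -5.32266483]
200 [44.95224773 -5.48011333]
```

View pics/w11.png

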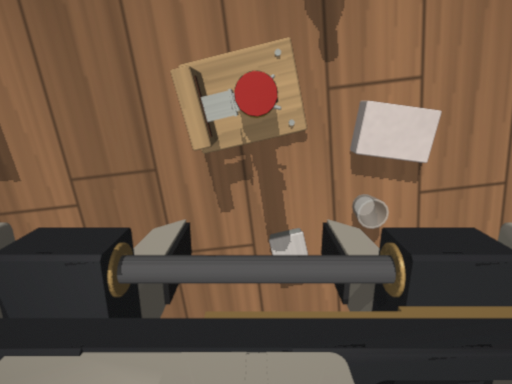

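View pics/s11z.png

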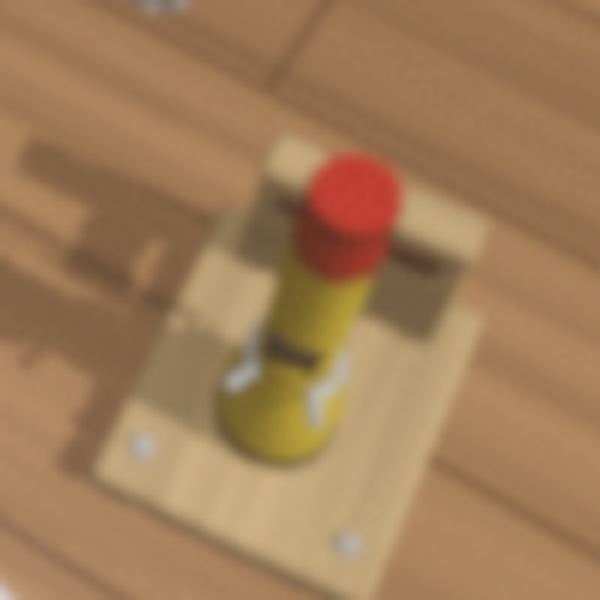

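View pics/t11.png

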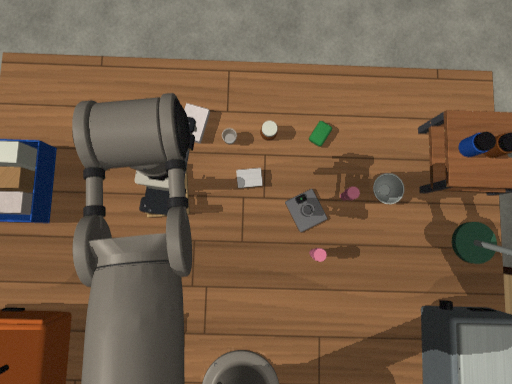

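The scene view shows the red cap flush on the yellow tube with no blue gap. The cap top is centred at (560.7,229.3) in the wrist view, and the bystanders and decoys are unmoved in the top view. I'll hand it in.

```bash
python3 -c "
from plant import *
o=get_obs();print(o['time'],abs(o['dq']).max(),o['contact_force']);print(close_job())"
```

```text
14.65 0.006938786933821649 [-0.21880162 -0.35088201 -0.27895645]
the job is handed in; nothing more can be done
None
```

The battery cartridge is fitted in the yellow torch with its cap down on the rim, and the job was handed in at 14.65 s. I gripped it by the cap, lifted it out of the cradle and carried it to the torch. There I leaned it 15° so the lower edge entered the bore first, and felt the bore wall at about 4 N. I then straightened it, slid it in and pressed gently until it stopped.

- **Seating:** By the arm's position the foot stopped at z ≈ 94.8 mm, against 95 mm when fully home. The last commanded 1.2 mm moved it only 0.1 mm, and the force rose to about 10 N, the highest reading between moves.
- **After release:** The scene view shows the cap flush with no blue showing. The cap is within about 1 mm of the measured mouth centre, the bystanders look unmoved, and the gripper is clear with near-zero force.
- **Disagreements:** The camera views differed by 2–3 mm. The wrist camera also read about 1.2 mm off sideways, which I corrected by measuring the cartridge and the mouth in the same view.
- **Not checked directly:** The interface gives no contact-plate reading, so its 7 mm travel is inferred from the foot depth.

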